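Load the ball feeder of a falling-ball viscometer

ROBOT

A 7-joint arm with a two-finger parallel gripper is mounted at the origin on the work surface. World frame = base frame: x ahead of the robot, y to its left, z up, the work surface at z = 0. Lengths are in m, angles in rad, forces in N, time in s.
With the tool pointing down it reaches from about 0.425 to 0.925 m from the base axis. Payload 6.8 kg.
Tool frame: the origin (TCP) lies at the very end of the fingers, on their centre line; the grasp point (between the pads) lies 19 mm behind it (tcp_to_grasp is the distance from the TCP to the grasp point, in m); z points along the fingers, y is the direction in which the jaws open and shut (so a half turn about z gives the same grasp; the last joint's range is limited). The gripper opens to 85 mm and grips with 20 to 120 N. Pads are 22 mm wide; open, the fingers measure 114 mm over their backs; the gripper's body (76 mm by 85 mm) begins 54 mm behind the grasp point. The pads swing forward as they close: fully open they stand 13 mm farther back than shut.
Start: joints at [-1.373, 0.477, 0.022, 1.555, -0.011, 1.109, -0.083], TCP at [0.203, 0.644, 0.195] pointing down, gripper open.
Joint ranges: [-2.96, 2.96], [-0.34, 2.1], [-1.41, 1.46], [0.24, 2.44], [-1.37, 4.51], [0.17, 1.92], [-2.96, 2.96]. Speed limits (rad/s): [2.39, 2.39, 3.14, 3.14, 3.14, 3.14, 3.14].

INTERFACE

Orientations are given as a unit quaternion [w, x, y, z].
In Python, from station import * gives the robot as it stands.
- The arm moves only by the tool apply_moves, never from a script. Its argument "increments" is one flat list of numbers, 5 for each row, row after row: the finger opening in mm, from 0 to 85.4, then the shift along the tool's x, y, z in mm, then the turn about the tool's z in degrees. In form: [claw, tx, ty, tz, roll, claw, tx, ty, tz, roll, ...]. A call has 1 to 12 rows; each row shifts and turns the pose as measured when the row begins, along the tool's axes as they then stand; what a row does not reach is not made up. A row lasts 1/8 s, in which the tool goes at most 62.5 mm and 10.7 degrees, less where a joint would pass 70% of its speed; a pose out of reach is approached as far as the arm can. A call with a gripper value outside its range is refused whole. The fingers move at their own pace and stop on an object; "squeeze" is the grip in N (left out, the last holds). Time passes only in rows, so rows that do not move let the fingers close. It gives the time, the measured TCP pose, the force and the opening at its end, in the units of the state.
- get_obs(): the state, without advancing time (a new reading comes with each control period).
- read_camera(name): name is "scene" or "top"; returns (picture, depth): 384x512x3 uint8, blue, green, red; 384x512 float32, m along the optical axis (not along the pixel's ray), 0 where there is no reading.
- get_calibration(name): a dict with "mtx" (3x3 intrinsics, pixels), "D" ([k1, k2, p1, p2, k3] as OpenCV has them; the pictures are not rectified), "camera_from_world" (4x4, takes a point from world to camera coordinates). Camera axes: x right, y down, z forward; pixel columns grow to the right and rows downward; lengths in m; the calibration is good to about 2 mm. A picture is of the moment at which its call begins. get_calibration takes no time and is no camera call.
- hand_in(): hands the job in, once; it reports no verdict.
Trained networks look in the newest picture that a camera, given by its name, has taken for a name from the list of things; names that differ only in an ending like _2 or _b are one class to them, and where a whole thing is asked for, a point or a joint stands for the part that bears it (a point fixed in the world has none). Each returns a list of dicts, best first, with "p" (0 to 1); they miss things now and then, are a little off and sometimes report something else, mostly with a low value. They report only what shows in the picture. A call takes as long as a camera call. They do not tell look-alikes from the thing itself.
- outline_of(camera, thing): "pixels" (384x512 bool, what is visible of it) and "extent" ([centre column, centre row, width, height] in pixels, round what is visible of it).
The state is a dict: "t": time; "q": joint angles; "joint_vel": joint speeds; "joint_torque": joint torques, N m; "eef_pos": TCP position; "tool_rot": TCP orientation; "contact_force": force on the tool from outside, world axes, zero at the start; "torque": the same for the moment, N m; "gripper_width": opening from 0.0 (shut) to 1.0 (fully open).
Only numpy, scipy, OpenCV 4.12 (cv2) and the standard library are available. Lean on these libraries where they do the work, as an engineer would, in place of code of your own. Each camera call takes 0.05 s, during which the arm holds its last target.

TASK

Load the viscometer's sloping ball feeder so that the large steel ball goes in first: put the large ball into the trough and let it roll down to rest against the gate, then put the medium ball into the trough so that it rolls down and rests right behind it. Leave the small ball on its stand.

Things in the scene. Friction and masses are not known exactly. Their poses are not given: they have to be found in the camera images.
- feeder: Fixed straight steel V trough, open above, leading down into a cream bench instrument (270 x 230 mm, 200 mm tall, from y = 170 mm). Origin on the table under the loading place; x across the trough, y level and pointing downhill, z up. Bottom line of the trough: height 100 mm - 0.364 y (20 degrees), from y = -42 mm to the gate. Its sides rise 30 degrees to rims at x = +-52 mm, 30 mm above the bottom.
- load (a point): The loading place: a point on the bottom line of the trough (feeder x = 0, y = 0, z = 100 mm), axes as the feeder's. A ball let go here, within 25 mm any way across or along, its centre 40 to 60 mm above this point, drops in and rolls down by itself. Fingers that close along the feeder's y (uphill and downhill of the ball) stay clear of the trough sides when the ball's centre is 50 mm above.
- gate (a point): Foot of the gate on the bottom line of the trough (feeder x = 0, y = 141, z = 49 mm), axes as the feeder's: an aluminium plate 100 mm wide, 44 mm high, across the low end and square to the trough. Against it the large ball's centre rests at feeder y = 129, z = 80 mm; the medium ball right behind it at y = 92, z = 86 mm.
- large: The large ball: plain polished steel, 44 mm in diameter, about 350 g. Origin at its centre; its axes mean nothing. It starts in the square cup of a black stand (base disc 44 mm wide, 18 mm square post, cup rim 30 mm above the table), centre 51 mm above the table.
- medium: The medium ball: plain polished steel, 32 mm in diameter, about 140 g. Origin at its centre; its axes mean nothing. It starts in the square cup of a black stand (base disc 44 mm wide, 18 mm square post, cup rim 30 mm above the table), centre 45 mm above the table.
- small: The small ball, not wanted: plain polished steel, 18 mm in diameter, 25 g. Origin at its centre. It lies in the square cup of a black stand (base disc 44 mm wide, 18 mm square post, cup rim 30 mm above the table), centre 37 mm above the table, and stays there.
There are look-alikes about, which are no part of the job. What is shaped like the large but blue is not meant.

How it is judged:
On the way, in this order (a step that is already met when the one before it is completed fails the run):
1. the large ball rests against the gate, let go, while the medium one is not yet in the trough (y of large in the frame of feeder between 0.117 and 0.141 m and x of large in the frame of feeder between -0.012 and 0.012 m and z of large in the frame of feeder between 0.068 and 0.092 m and linear speed of large below 0.03 m/s and contact force between the fingers and large below 0.5 N and horizontal distance between large and medium above 0.15 m), for 0.2 s.
2. the medium ball rests in the trough right behind the large one, let go (y of medium in the frame of feeder between 0.079 and 0.104 m and x of medium in the frame of feeder between -0.012 and 0.012 m and z of medium in the frame of feeder between 0.074 and 0.099 m and linear speed of medium below 0.03 m/s and contact force between the fingers and medium below 0.5 N and distance between large and medium below 0.045 m), for 0.2 s.
At the end, for the whole second after the job is handed in: Large ball at rest in the trough against the gate (centre within 12 mm of feeder y 129 mm), medium ball right behind it, uphill (within 12 mm of y 92 mm, centres under 45 mm apart); both within 12 mm of the trough's middle, let go and at rest (all of step 2 and y of large in the frame of feeder between 0.117 and 0.141 m and x of large in the frame of feeder between -0.012 and 0.012 m and z of large in the frame of feeder between 0.068 and 0.092 m and linear speed of large below 0.03 m/s and contact force between the fingers and large below 0.5 N); the robot touches nothing.
It fails at once if the small ball is moved more than 30 mm from where it lay (distance of small from where it was at the start of the episode above 0.03 m).
It also fails if it takes over 54 s, if anything falls off the work surface, if the arm or the gripper's body presses on something with over 40 N, if the wrist force passes 120 N, or if a joint passes its speed limit or range.

## Working session

There is one attempt and no reset: what is moved stays moved. The work goes in short steps, Python scripts to look and compute and a tool call to move; the robot and the scene stay as the last step left them, time stands still between calls to the robot, and variables do not carry over. Pictures are saved under pics/ and viewed, and the job is handed in when it is done.

Besides the shell and the picture viewer there is one more tool, called as name(argument=value, ...), one argument or row to a line, values as JSON. apply_moves: Moves the arm, as the interface text tells. Its arguments: {"type":"object","properties":{"increments":{"type":"array"},"squeeze":{"type":"number"}},"required":["increments"]}

```bash
mkdir -p pics; ls
python3 - <<'E'
from station import *
import cv2,numpy as np
for n in ("scene","top"):
    im,d=read_camera(n); cv2.imwrite(f"pics/{n}0.png",im); np.save(f"pics/{n}0.npy",d)
    c=get_calibration(n); print(n,c)
o=get_obs(); print({k:o[k] for k in("t","eef_pos","tool_rot","gripper_width","q")})
for n in ("scene","top"):
  for th in("feeder","large","medium","small"):
    for r in outline_of(n,th): print(n,th,round(r["p"],2),np.round(r["extent"],1),r["pixels"].sum())
E
```

```text
pics
scene {'mtx': array([[498.02378334,   0.        , 250.79908516],
       [  0.        , 498.02378334, 185.74605465],
       [  0.        ,   0.        ,   1.        ]]), 'D': array([0.05164648, 0.        , 0.        , 0.        , 0.        ]), 'camera_from_world': array([[ 0.34752083,  0.93767069, -0.00171554, -0.14430839],
       [ 0.81375209, -0.30250194, -0.49628632, -0.41685208],
       [-0.46587209,  0.1710738 , -0.86815721,  1.38811724],
       [ 0.        ,  0.        ,  0.        ,  1.        ]])}
top {'mtx': array([[494.33506888,   0.        , 251.84121674],
       [  0.        , 494.33506888, 191.60996613],
       [  0.        ,   0.        ,   1.        ]]), 'D': array([-0.10992296,  0.        ,  0.        ,  0.        ,  0.        ]), 'camera_from_world': array([[ 0.02100526, -0.99958597,  0.0196637 , -0.07713225],
       [-0.9992577 , -0.02162552, -0.03188069,  0.53767752],
       [ 0.03229273, -0.01897944, -0.99929823,  1.07693781],
       [ 0.        ,  0.        ,  0.        ,  1.        ]])}
{'t': 0.1, 'eef_pos': array([0.20307665, 0.64311401, 0.19414273]), 'tool_rot': array([-6.38629868e-05,  1.52333139e-01,  9.88328868e-01, -8.12405295e-04]), 'gripper_width': 0.9930792151993043, 'q': array([-1.37308896,  0.47770578,  0.02238715,  1.55632639, -0.01151911,
        1.109319  , -0.08312204])}
scene feeder 0.65 [405.3 141.6 209.  162.2] 22553
scene large 0.71 [233.8 243.8  19.8  22.7] 373
scene large 0.53 [252.5 212.1  19.8  17.6] 271
scene medium 0.72 [111.7 218.2  19.3  14.2] 184
scene small 0.42 [218.8 174.7   6.3   7.3] 48
top feeder 0.63 [ 93.  153.9 178.7 153.9] 18438
top large 0.89 [278.3 145.2  16.   13.8] 322
top large 0.81 [243.  175.4  17.   20.6] 329
top medium 0.65 [379.6 213.9  14.1  12. ] 170
```

View pictures.

View pics/scene0.png

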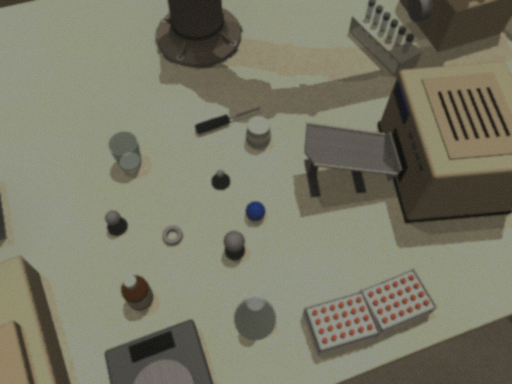

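View pics/top0.png

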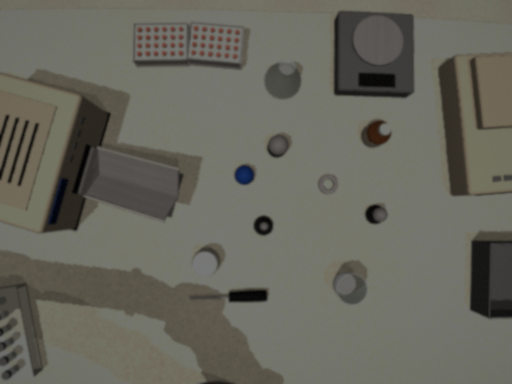

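```bash
cat > h.py <<'E'
from station import *
import cv2,numpy as np
from scipy.optimize import least_squares
def rays(n,px):
    c=get_calibration(n); u=cv2.undistortPoints(np.array(px,float).reshape(-1,1,2),c["mtx"],c["D"]).reshape(-1,2)
    T=c["camera_from_world"]; R,t=T[:3,:3],T[:3,3]
    return -R.T@t, np.c_[u,np.ones(len(u))]@R
def atz(n,px,z):
    o,d=rays(n,px); return o+d*((z-o[2])/d[:,2])[:,None]
def cloud(n,depth):
    v,u=np.mgrid[:384,:512]; o,d=rays(n,np.c_[u.ravel(),v.ravel()])
    return (o+d*depth.ravel()[:,None]).reshape(384,512,3)
E
python3 - <<'E'
from h import *
for n in("top","scene"):
    im,d=read_camera(n); P=cloud(n,d)
    for th,z in(("large",.051),("medium",.045),("small",.037)):
        for r in outline_of(n,th):
            m=r["pixels"]; e=r["extent"]; v,u=np.nonzero(m)
            Q=P[m]; 
            print(n,th,round(r["p"],2),"ext",np.round(atz(n,[e[:2]],z)[0],4),"cen",np.round(atz(n,[[u.mean(),v.mean()]],z)[0],4),"ztop",np.round(np.percentile(Q[:,2],[50,95]),4), im[m].mean(0).round())
    # feeder fit
    poly=np.array([[95,155],[175,172],[162,210],[88,192]] if n=="top" else [[312,132],[385,142],[390,165],[312,160]])
    m=np.zeros((384,512),np.uint8); cv2.fillPoly(m,[poly],1); m=(m>0)&(d>0)
    Q=P[m]; print(n,len(Q),Q.min(0),Q.max(0))
    def f(p,Q):
        a=p[2]; ex=np.array([np.cos(a),np.sin(a)]); ey=np.array([-np.sin(a),np.cos(a)])
        D=Q[:,:2]-p[:2]; x=D@ex; y=D@ey
        return Q[:,2]-(0.1-.364*y+np.abs(x)*30/52)
    best=min((least_squares(f,[*Q[:,:2].mean(0),a],args=(Q,),loss="soft_l1",f_scale=.003) for a in(-.6,-.3,0,.3)),key=lambda r:r.cost)
    r=f(best.x,Q); print(best.x,"res med",np.median(abs(r)),np.percentile(abs(r),90))
E
```

```text
top large 0.89 ext [ 0.5712 -0.0495  0.051 ] cen [ 0.5731 -0.0477  0.051 ] ztop [0.0377 0.0447] [74. 39. 24.]
top large 0.78 ext [ 0.638  -0.1218  0.051 ] cen [ 0.6397 -0.1171  0.051 ] ztop [0.0659 0.0737] [69. 73. 76.]
top large 0.37 ext [0.6148 0.2754 0.051 ] cen [0.5934 0.3263 0.051 ] ztop [0.194  0.2029] [70. 80. 84.]
top medium 0.67 ext [ 0.4939 -0.3376  0.045 ] cen [ 0.4956 -0.3401  0.045 ] ztop [0.0558 0.0612] [66. 69. 72.]
top 3164 [0.49549757 0.0863363  0.04821311] [0.60636888 0.27688946 0.13940829]
[ 0.53505022  0.12730773 -0.25398773] res med 0.0012600182316501972 0.0033237878852632554
scene large 0.88 ext [ 0.5905 -0.059   0.051 ] cen [ 0.588  -0.0555  0.051 ] ztop [0.0375 0.0439] [86. 51. 39.]
scene large 0.87 ext [ 0.6447 -0.1213  0.051 ] cen [ 0.6378 -0.1206  0.051 ] ztop [0.066 0.073] [79. 86. 89.]
scene medium 0.63 ext [ 0.4955 -0.3435  0.045 ] cen [ 0.494 -0.342  0.045] ztop [0.0547 0.0615] [79. 87. 89.]
scene small 0.54 ext [ 0.464  -0.0964  0.037 ] cen [ 0.4643 -0.0939  0.037 ] ztop [0.0433 0.0463] [83. 90. 93.]
scene 2004 [0.48965073 0.08130217 0.0479368 ] [0.59349762 0.27694406 0.13363984]
[ 0.53316294  0.12568925 -0.26416636] res med 0.0012949188395733058 0.0037792000844432323
```

```bash
cat >> h.py <<'E'
from scipy.spatial.transform import Rotation as Ro
def delta(target,yaw=None):
    o=get_obs(); q=o["tool_rot"]; R=Ro.from_quat(np.r_[q[1:],q[0]]).as_matrix()
    d=R.T@(np.array(target)-o["eef_pos"])*1e3
    y=np.degrees(np.arctan2(R[1,1],R[0,1])); 
    print("t",o["t"],"eef",o["eef_pos"].round(4),"yawY",y.round(2),"grip",o["gripper_width"],"F",o["contact_force"].round(1),"-> tool mm",d.round(1),"zaxis",R[:,2].round(3))
    return d
E
python3 - <<'E'
from h import *
A={}
for n in("top","scene"):
    im,d=read_camera(n); P=cloud(n,d)
    for th,r,c0 in(("large",.022,(.64,-.12,.051)),("medium",.016,(.495,-.341,.045)),("small",.009,(.464,-.094,.037)),("blue",.022,(.575,-.05,.022))):
        c0=np.array(c0); m=(d>0)&(np.linalg.norm(P-c0,axis=2)<r+.012)&(P[...,2]>c0[2]-.2*r)
        Q=P[m]; 
        b=least_squares(lambda c:np.linalg.norm(Q-c,axis=1)-r,c0,loss="soft_l1",f_scale=.002)
        b2=least_squares(lambda c:np.linalg.norm(Q-np.r_[c,c0[2]],axis=1)-r,c0[:2],loss="soft_l1",f_scale=.002)
        print(n,th,len(Q),b.x.round(4),b2.x.round(4),np.median(abs(b.fun)).round(4))
delta((.640,-.119,.3))
E
```

```text
top large 329 [ 0.6395 -0.1175  0.051 ] [ 0.6395 -0.1175] 0.0008
top medium 173 [ 0.4954 -0.34    0.0448] [ 0.4954 -0.34  ] 0.0008
top small 54 [ 0.4664 -0.0912  0.036 ] [ 0.4664 -0.0912] 0.0006
top blue 322 [ 0.5757 -0.0467  0.0215] [ 0.5757 -0.0467] 0.0008
scene large 348 [ 0.6376 -0.1207  0.0508] [ 0.6375 -0.1207] 0.0009
scene medium 182 [ 0.4944 -0.3416  0.0449] [ 0.4944 -0.3416] 0.0008
scene small 47 [ 0.4643 -0.094   0.0366] [ 0.4642 -0.094 ] 0.0009
scene blue 306 [ 0.5739 -0.0494  0.0221] [ 0.5739 -0.0494] 0.0009
t 1.0 eef [0.2032 0.6437 0.195 ] yawY 72.48 grip 0.9978100521145387 F [-0.5  0.1 -1. ] -> tool mm [-646.2 -595.9 -105. ] zaxis [ 0.  0. -1.]
```

apply_moves(
  increments=[85,0,0,-60,0,85,0,0,-50,-2.6],
  squeeze=40,
)

```text
t: 1.25
eef_pos: [0.2024, 0.6411, 0.3024]
tool_rot: [-0.0, 0.129, 0.992, -0.005]
contact_force: [-0.3, 1.0, 0.0]
gripper_width: 0.995
```

apply_moves(
  increments=[70,-41,-41.5,0,0,70,-41,-41.5,0,0,70,-41,-41.5,0,0,70,-41,-41.5,0,0,70,-41,-41.5,0,0,70,-41,-41.5,0,0,70,-41,-41.5,0,0,70,-41,-41.5,0,0,70,-41,-41.5,0,0,70,-41,-41.5,0,0,70,-41,-41.5,0,0,70,-41,-41.5,0,0],
)

```text
t: 2.75
eef_pos: [0.5612, 0.0235, 0.3096]
tool_rot: [0.002, 0.124, 0.992, 0.004]
contact_force: [0.3, 0.5, -0.7]
gripper_width: 0.821
```

Run:
```python
from h import *
delta((.6385,-.119,.12)); print(get_obs()["q"].round(2))
```

```text
t 2.75 eef [0.5612 0.0235 0.3096] yawY 75.76 grip 0.8210967568714312 F [ 0.3  0.5 -0.7] -> tool mm [-109.3 -120.7  189. ] zaxis [ 0.006  0.008 -1.   ]
[-0.55  0.2   0.48  1.71 -0.11  1.25  1.28]
```

apply_moves(
  increments=[70,-37,-40.5,0,0,70,-37,-40.5,0,0,70,-36,-40,0,0.6,70,0,0,0,0,70,0,0,60,0,70,0,0,60,0,70,0,0,50,0,70,0,0,0,0],
)

```text
t: 3.75
eef_pos: [0.6439, -0.1269, 0.1368]
tool_rot: [0.005, 0.131, 0.991, 0.004]
contact_force: [0.4, -0.5, 1.0]
gripper_width: 0.819
```

Run:
```python
from h import *
delta((.6385,-.119,.028)); print(get_obs()["q"].round(2))
for n in("top","scene"):
    im,d=read_camera(n); cv2.imwrite(f"pics/{n}1.png",cv2.resize(im[90:310,150:400],None,fx=3,fy=2.7))
```

```text
t 3.75 eef [ 0.6439 -0.1269  0.1368] yawY 74.99 grip 0.8193646809465095 F [ 0.4 -0.5  1. ] -> tool mm [  8.2   5.1 108.8] zaxis [ 0.011  0.007 -1.   ]
[-0.24  0.54  0.49  1.69 -0.31  0.98  1.67]
```

View pics/scene1.png

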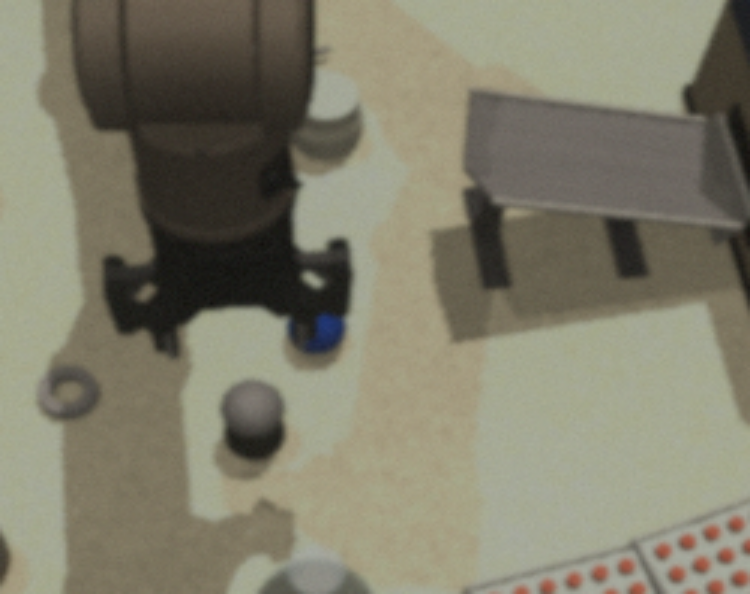

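apply_moves(
  increments=[70,8,5,30,0,70,0,0,30,0,70,0,0,0,0],
)

```text
t: 4.22
eef_pos: [0.6499, -0.1215, 0.0911]
tool_rot: [0.018, 0.13, 0.991, 0.005]
contact_force: [-0.6, 0.4, 0.3]
gripper_width: 0.824
```

Run:
```python
from h import *
delta((.6385,-.119,.028))
```

```text
t 4.225 eef [ 0.6499 -0.1215  0.0911] yawY 75.04 grip 0.8237360701448648 F [-0.6  0.4  0.3] -> tool mm [13.8 -1.5 62.7] zaxis [ 0.037  0.005 -0.999]
```

apply_moves(
  increments=[70,8,-1,15,0,70,4,0,15,0,70,0,0,0,0],
)

```text
t: 4.6
eef_pos: [0.6419, -0.1195, 0.0643]
tool_rot: [0.022, 0.13, 0.991, 0.005]
contact_force: [0.2, 0.5, -0.7]
gripper_width: 0.82
```

Run:
```python
from h import *
delta((.6385,-.119,.028)); print(get_obs()["q"].round(2))
```

```text
t 4.6 eef [ 0.6419 -0.1195  0.0643] yawY 75.06 grip 0.8199985760929921 F [ 0.2  0.5 -0.7] -> tool mm [ 5.  -0.9 36.2] zaxis [ 0.045  0.005 -0.999]
[-0.23  0.6   0.45  1.78 -0.36  0.8   1.71]
```

apply_moves(
  increments=[70,4,-1,12,0,70,1,0,12,0,70,1,0,10,0,70,0,0,0,0],
)

```text
t: 5.1
eef_pos: [0.6372, -0.1189, 0.0278]
tool_rot: [0.022, 0.13, 0.991, 0.005]
contact_force: [-0.4, 0.8, 0.2]
gripper_width: 0.824
```

Run:
```python
from h import *
delta((.6395,-.119,.028))
for n in("top","scene"):
    im,d=read_camera(n); cv2.imwrite(f"pics/{n}2.png",cv2.resize(im[150:290,170:330],None,fx=4.5,fy=4.2))
```

```text
t 5.1 eef [ 0.6372 -0.1189  0.0278] yawY 75.04 grip 0.8243747929807347 F [-0.4  0.8  0.2] -> tool mm [-2.3  0.5 -0.1] zaxis [ 0.044  0.005 -0.999]
```

View pics/scene2.png

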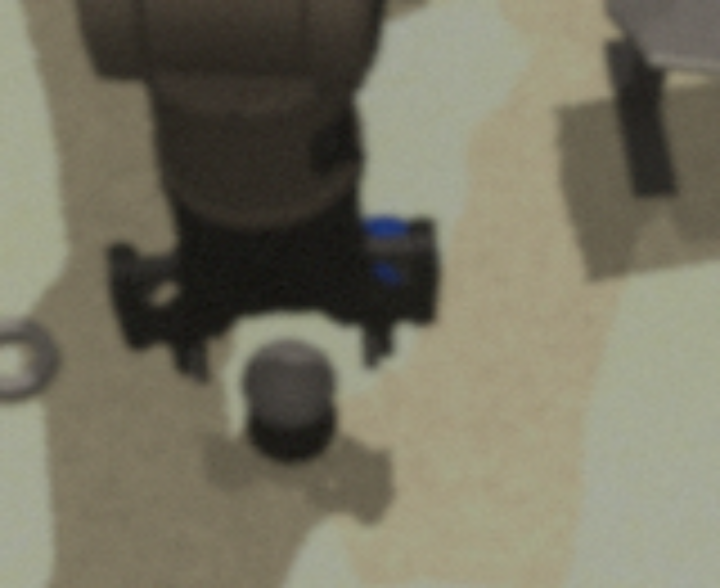

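```bash
cat >> h.py <<'E'
def proj(n,p):
    c=get_calibration(n); T=c["camera_from_world"]
    return cv2.projectPoints(np.array(p,float).reshape(-1,3),cv2.Rodrigues(T[:3,:3])[0],T[:3,3],c["mtx"],c["D"])[0].reshape(-1,2)
E
python3 - <<'E'
from h import *
o=get_obs(); q=o["tool_rot"]; R=Ro.from_quat(np.r_[q[1:],q[0]]).as_matrix(); e=o["eef_pos"]
pts=[e+R@np.array(v)/1e3 for v in((0,0,0),(0,0,-19),(0,38,-10),(0,-38,-10),(0,38,-54),(0,-38,-54))]+[np.array([.6385,-.119,.051])]
for n,(u0,v0) in(("scene",(170,150)),("top",(170,150))):
    print(n,((proj(n,pts)-(u0,v0))*[4.5,4.2]).round())
    im,d=read_camera(n); P=cloud(n,d)
    D=(P-e)@R; m=(d>0)&(abs(D[...,0])<25)&(abs(D[...,1])<75)&(D[...,2]<30)&(D[...,2]>-60)&(P[...,2]>.01)
    if n=="scene":
        S=D[m]
        for lo in range(-70,71,10):
            s=S[(S[:,1]*1e3>=lo)&(S[:,1]*1e3<lo+10)]*1e3 if False else None
    D*=1e3; m=(d>0)&(abs(D[...,0])<40)&(abs(D[...,1])<75)&(D[...,2]<15)&(D[...,2]>-70)
    for lo in range(-70,70,10):
        s=D[m&(D[...,1]>=lo)&(D[...,1]<lo+10)]
        if len(s): print(lo,len(s),"x",np.percentile(s[:,0],[5,50,95]).round(),"z",np.percentile(s[:,2],[5,50,95]).round())
E
```

```text
scene [[290. 399.]
 [288. 382.]
 [371. 383.]
 [207. 397.]
 [369. 342.]
 [199. 357.]
 [289. 382.]]
-50 20 x [-10.  -6.  -4.] z [-68. -62. -52.]
-40 16 x [-10.  -9.   7.] z [-68. -59. -49.]
-30 9 x [-8. -4.  1.] z [-31. -27. -23.]
-20 76 x [-19.  -8.   8.] z [-41. -35. -24.]
-10 103 x [-22. -11.  10.] z [-45. -40. -19.]
0 100 x [-22. -10.  10.] z [-45. -39. -24.]
10 65 x [-18.  -8.   7.] z [-41. -33. -21.]
20 3 x [-6. -4. -3.] z [-24. -23. -22.]
30 18 x [-11. -10.  -4.] z [-67. -60. -49.]
40 14 x [-6. -6. -5.] z [-69. -60. -52.]
top [[484. -15.]
 [487. -18.]
 [410. -38.]
 [562.   4.]
 [414. -46.]
 [573.  -2.]
 [487. -22.]]
```

View pics/top2.png

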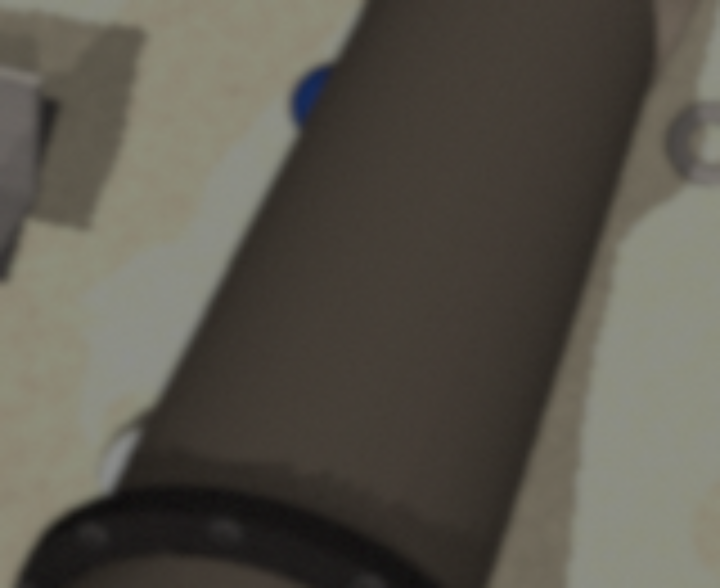

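apply_moves(
  increments=[60,-1.5,0,0,0,36,0,0,0,0,36,0,0,0,0,36,0,0,0,0,36,0,0,0,0,36,0,0,0,0],
)

```text
t: 6.05
eef_pos: [0.6408, -0.1198, 0.0306]
tool_rot: [0.024, 0.13, 0.991, 0.005]
contact_force: [0.4, -0.6, -0.2]
gripper_width: 0.426
```

Run:
```python
from h import *
delta((.6395,-.119,.028))
for n in("scene",):
    im,d=read_camera(n); cv2.imwrite(f"pics/{n}3.png",cv2.resize(im[150:290,170:330],None,fx=4.5,fy=4.2))
```

```text
t 6.05 eef [ 0.6408 -0.1198  0.0306] yawY 75.05 grip 0.4261044758938607 F [ 0.4 -0.6 -0.2] -> tool mm [1.6 0.3 2.5] zaxis [ 0.049  0.004 -0.999]
```

View pics/scene3.png

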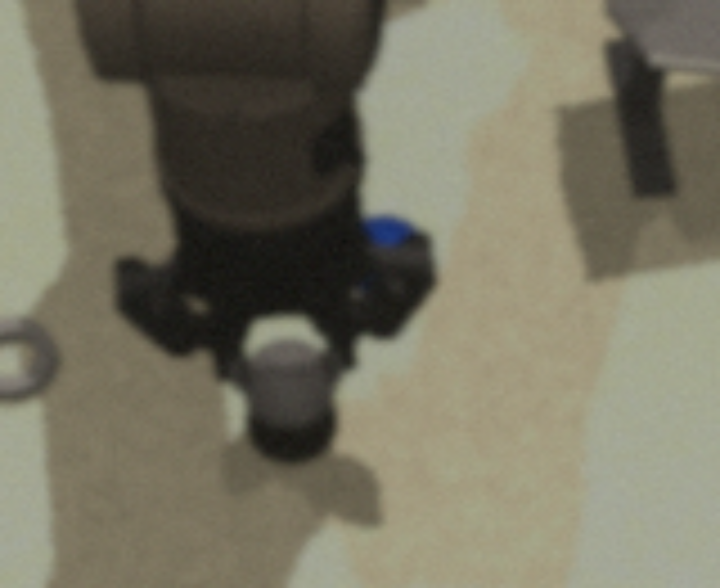

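apply_moves(
  increments=[30,0,0,0,0,30,0,0,0,0],
)

```text
t: 6.35
eef_pos: [0.6407, -0.1198, 0.0305]
tool_rot: [0.024, 0.13, 0.991, 0.005]
contact_force: [-0.1, -0.0, -0.4]
gripper_width: 0.35
```

Run:
```python
from h import *
delta((.6395,-.119,.028))
n="scene";im,d=read_camera(n); P=cloud(n,d)
o=get_obs(); q=o["tool_rot"]; R=Ro.from_quat(np.r_[q[1:],q[0]]).as_matrix(); e=o["eef_pos"]
c0=np.array((.6385,-.119,.051));r=.022
m=(d>0)&(np.linalg.norm(P-c0,axis=2)<r+.008)&(P[...,2]>c0[2]-.2*r)
Q=P[m];b=least_squares(lambda c:np.linalg.norm(Q-c,axis=1)-r,c0,loss="soft_l1",f_scale=.002);print(len(Q),b.x,np.median(abs(b.fun)))
print("ball in tool", (R.T@(b.x-e)*1e3).round(1))
```

```text
t 6.35 eef [ 0.6407 -0.1198  0.0305] yawY 75.05 grip 0.3501639304385276 F [-0.1 -0.  -0.4] -> tool mm [1.5 0.4 2.5] zaxis [ 0.049  0.004 -0.999]
319 [ 0.63760326 -0.12036628  0.05114681] 0.0008081670032246864
ball in tool [  1.9  -1.1 -20.8]
```

Run:
```python
from h import *
n="scene";im,d=read_camera(n); cv2.imwrite("pics/scene4.png",cv2.resize(im[175:275,180:310],None,fx=6,fy=6,interpolation=cv2.INTER_CUBIC)*2)
P=cloud(n,d)
o=get_obs(); q=o["tool_rot"]; R=Ro.from_quat(np.r_[q[1:],q[0]]).as_matrix(); e=o["eef_pos"]
D=(P-e)@R*1e3
np.set_printoptions(linewidth=250)
for v in range(222,252,2):
    print(v,[ (f"{D[v,u,0]:.0f},{D[v,u,1]:.0f},{D[v,u,2]:.0f}") for u in range(214,256,3)])
```

```text
222 ['75,-41,27', '-9,-27,-127', '-14,-21,-135', '-34,-14,-172', '-36,-9,-174', '-37,-4,-176', '-37,2,-174', '-35,7,-170', '-19,12,-137', '-18,17,-135', '-3,23,-107', '5,29,-91', '4,35,-91', '1,41,-96']
224 ['7,-35,-92', '6,-29,-91', '-15,-22,-130', '-17,-16,-133', '-17,-11,-132', '-9,-5,-115', '-9,0,-114', '-8,6,-111', '-16,12,-126', '-16,17,-123', '-6,23,-105', '1,29,-90', '-1,35,-92', '-10,40,-107']
226 ['3,-35,-91', '3,-29,-89', '-15,-22,-122', '-16,-17,-123', '-16,-11,-121', '62,-9,28', '62,-2,27', '61,4,27', '-16,11,-118', '-16,17,-116', '-17,22,-117', '-4,28,-90', '-7,34,-95', '-11,40,-101']
228 ['-3,-35,-94', '-3,-30,-93', '-16,-23,-116', '-15,-17,-113', '58,-16,28', '56,-9,26', '58,-3,30', '56,4,27', '55,10,28', '-16,17,-108', '-15,22,-105', '-6,28,-86', '-5,34,-84', '-10,40,-92']
230 ['-6,-36,-92', '-6,-30,-90', '-15,-23,-106', '-17,-18,-108', '55,-16,31', '54,-10,31', '51,-3,26', '52,3,29', '49,10,24', '-12,16,-91', '-11,22,-88', '-8,28,-82', '48,36,29', '-13,39,-89']
232 ['-9,-36,-88', '-5,-31,-80', '-10,-25,-87', '-10,-19,-86', '50,-17,30', '13,-8,-39', '11,-2,-41', '13,
[... 1056 characters left out ...]
,28', '20,-25,27', '-9,-17,-31', '-11,-10,-33', '-12,-4,-35', '-13,2,-36', '-13,8,-33', '-12,14,-30', '17,20,31', '15,27,28', '15,33,31', '15,40,30']
246 ['17,-44,27', '15,-38,25', '18,-32,31', '16,-25,30', '-11,-17,-26', '-15,-11,-33', '-16,-5,-33', '-17,1,-35', '-16,7,-31', '-15,13,-27', '12,20,31', '10,26,28', '11,33,31', '11,39,32']
248 ['13,-45,27', '12,-38,27', '11,-32,28', '13,-26,32', '-12,-18,-18', '-16,-11,-26', '-17,-5,-27', '-18,1,-28', '-17,7,-23', '-15,13,-17', '4,19,22', '6,26,30', '6,32,31', '6,39,32']
250 ['10,-45,33', '9,-39,31', '6,-32,26', '6,-26,29', '3,-19,22', '-17,-12,-18', '-19,-6,-22', '-20,1,-22', '-19,7,-18', '0,13,24', '-0,19,24', '1,25,29', '2,32,33', '2,38,33']
```

View pics/scene4.png

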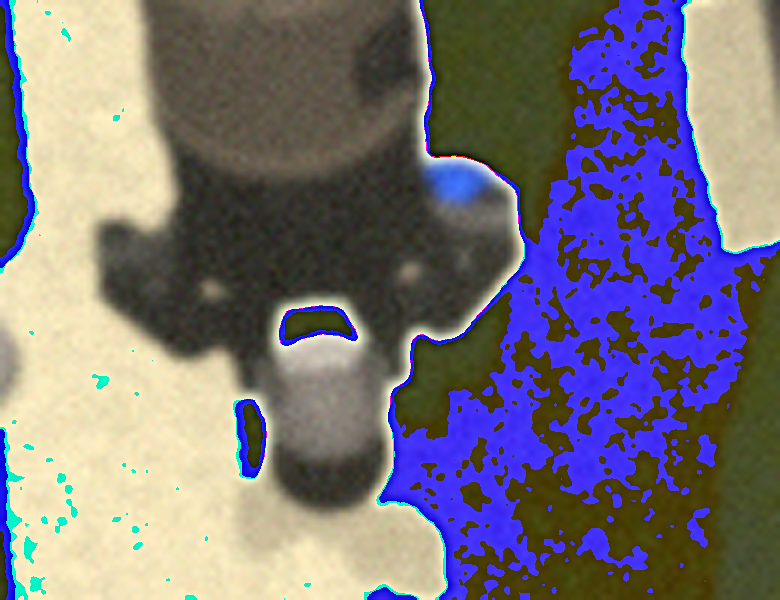

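Run:
```python
from h import *
n="scene";im,d=read_camera(n); 
o=get_obs(); q=o["tool_rot"]; R=Ro.from_quat(np.r_[q[1:],q[0]]).as_matrix(); e=o["eef_pos"]
big=cv2.resize(im[175:275,180:310],None,fx=6,fy=6,interpolation=cv2.INTER_CUBIC)
big=np.clip(big.astype(float)*1.8,0,255).astype(np.uint8)
def L(a,b,c):
    p=(proj(n,[e+R@np.array(v)/1e3 for v in(a,b)])-(180,175))*6
    cv2.line(big,tuple(map(int,p[0])),tuple(map(int,p[1])),c,1)
for s in(-1,1):
  for x in(-11,11):
    L((x,s*15,0),(x,s*15,-60),(0,255,0)); L((x,s*28,0),(x,s*28,-60),(0,255,255))
  L((-11,s*15,0),(11,s*15,0),(0,255,0))
  L((-38,s*42,-73),(38,s*42,-73),(255,0,255))
L((-38,-42,-73),(-38,42,-73),(255,0,255));L((38,-42,-73),(38,42,-73),(255,0,255))
cv2.imwrite("pics/s5.png",big)
```

```text
(no output)
```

View pics/s5.png

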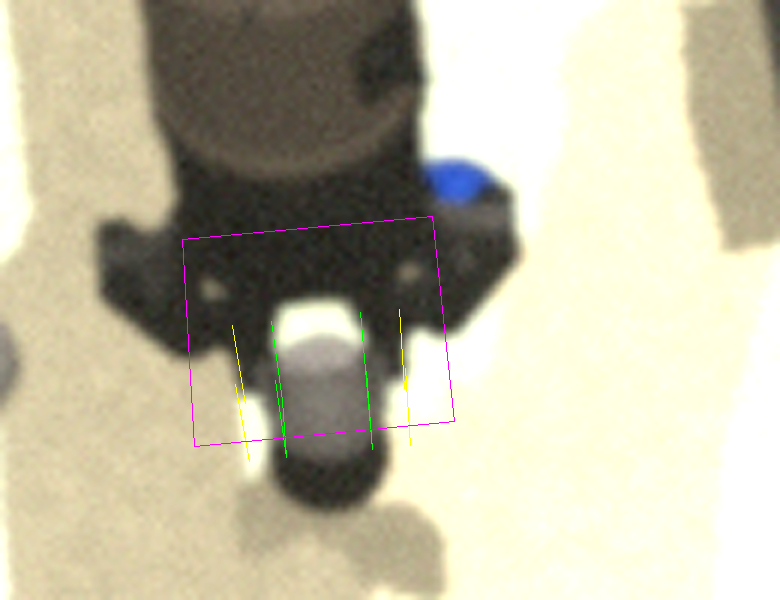

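apply_moves(
  increments=[50,0,0,0,0,50,0,0,-20,0,50,0,0,-25,0,50,0,0,-25,0,44,0,0,-15,0,44,0,0,0,0],
)

```text
t: 7.25
eef_pos: [0.6372, -0.1208, 0.1226]
tool_rot: [0.025, 0.131, 0.991, 0.006]
contact_force: [0.1, 0.1, -0.5]
gripper_width: 0.516
```

Run:
```python
from h import *
n="scene";im,d=read_camera(n); P=cloud(n,d)
delta((.6395,-.119,.028)); print(get_obs()["q"])
o=get_obs(); q=o["tool_rot"]; R=Ro.from_quat(np.r_[q[1:],q[0]]).as_matrix(); e=o["eef_pos"]
u0,v0=[int(x) for x in proj(n,[e])[0]-(65,70)]; print(u0,v0)
big=cv2.resize(im[v0:v0+100,u0:u0+130],None,fx=6,fy=6,interpolation=cv2.INTER_CUBIC)
big=np.clip(big.astype(float)*1.8,0,255).astype(np.uint8)
def L(a,b,c):
    p=(proj(n,[e+R@np.array(v)/1e3 for v in(a,b)])-(u0,v0))*6
    cv2.line(big,tuple(map(int,p[0])),tuple(map(int,p[1])),c,1)
for s in(-1,1):
  for x in(-11,11):
    L((x,s*22,0),(x,s*22,-60),(0,255,0)); L((x,s*35,0),(x,s*35,-60),(0,255,255))
  L((-11,s*22,0),(11,s*22,0),(0,255,0))
cv2.imwrite("pics/s6.png",big)
D=(P-e)@R*1e3
ok=(d>0)&(abs(D[...,0])<60)&(abs(D[...,1])<80)&(P[...,2]>.085)&(D[...,2]>-250)
for lo in range(-250,40,10):
    s=D[ok&(D[...,2]>=lo)&(D[...,2]<lo+10)]
    if len(s)>3: print(lo,len(s),"x",np.percentile(s[:,0],[5,50,95]).round(),"y",np.percentile(s[:,1],[3,25,50,75,97]).round())
```

```text
t 7.3 eef [ 0.6368 -0.1207  0.1218] yawY 75.01 grip 0.5184036238444322 F [ 0.5 -1.  -0.1] -> tool mm [ 2.3  0.7 93.8] zaxis [ 0.051  0.004 -0.999]
[-0.25640285  0.51674382  0.48548622  1.76191761 -0.31832297  0.88851242
  1.6752264 ]
167 155
-250 266 x [-39. -32. -10.] y [-38. -22.  -2.  18.  35.]
-240 183 x [-38. -33. -13.] y [-37. -20.  -0.  18.  35.]
-230 67 x [-39. -34. -15.] y [-36. -16.   2.  19.  35.]
-220 162 x [-36. -30. -14.] y [-33. -12.   3.  17.  32.]
-210 201 x [-37. -31. -14.] y [-34. -19.  -4.  15.  32.]
-200 154 x [-37. -32. -13.] y [-34. -16.   2.  21.  35.]
-190 142 x [-37. -32. -13.] y [-34. -16.   2.  19.  35.]
-180 143 x [-37. -32. -14.] y [-34. -18.   0.  18.  34.]
-170 29 x [-36. -31.  -8.] y [-37. -24.  -6.  12.  35.]
-160 40 x [-11.  -8.   6.] y [-40. -37.  33.  37.  40.]
-150 306 x [-12.  -3.   9.] y [-65. -52.  17.  52.  63.]
-140 236 x [-19. -10.   9.] y [-67. -52. -13.  45.  65.]
-130 140 x [-17. -11.  -4.] y [-63. -49.  -2.  45.  61.]
-120 154 x [-17. -11.  -3.] y [-59. -28.   1.  26.  58.]
-110 106 x [-16. -11.   9.] y [-56. -46.   5.  44.  56.]
-100 233 x [-12.  -3.   8.] y [-52. -42. -26.  39.  50.]
-90 76 x [-13. -11.   8.] y [-45. -34.  -1.  33.  48.]
-80 27 x [-12. -10.  -6.] y [-31. -25. -23.  23.  32.]
-70 42 x [-11.  -8.  -5.] y [-35. -28.  22.  29.  34.]
-60 44 x [-11.  -7.  -2.] y [-36. -31. -23.  26.  34.]
-50 16 x [-12. -10.   4.] y [-30. -26.  22.  25.  31.]
```

View pics/s6.png

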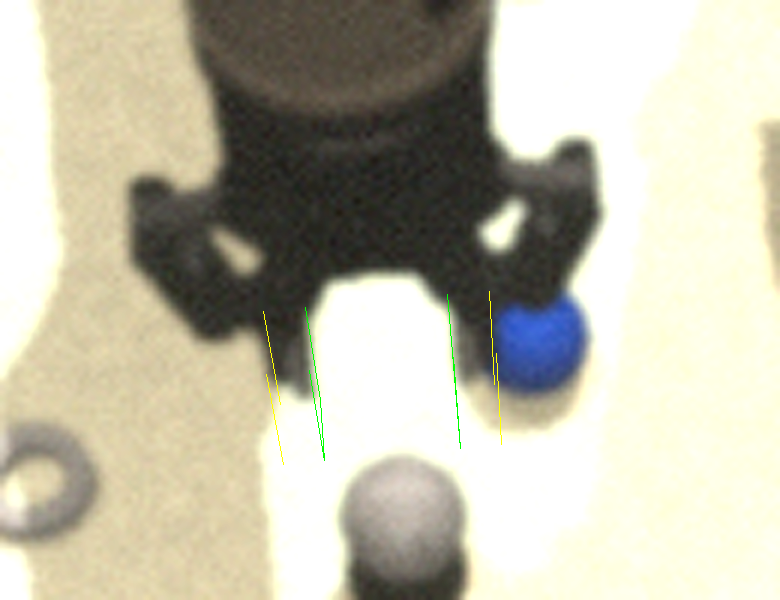

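apply_moves(
  increments=[70,-3,1,20,0,70,0,0,25,0,70,1,0,25,0,70,0,0,10,0,70,0,0,0,0],
)

```text
t: 7.92
eef_pos: [0.6394, -0.1184, 0.0308]
tool_rot: [0.02, 0.13, 0.991, 0.005]
contact_force: [-0.3, 0.1, 0.8]
gripper_width: 0.82
```

Run:
```python
from h import *
delta((.6415,-.119,-.008))
```

```text
t 7.925 eef [ 0.6394 -0.1184  0.0308] yawY 75.04 grip 0.8203047870406758 F [-0.3  0.1  0.8] -> tool mm [-0.7 -0.7 38.8] zaxis [ 0.041  0.005 -0.999]
```

apply_moves(
  increments=[70,0,0,12,0,70,0,0,12,0,70,0,0,0,0],
)

```text
t: 8.3
eef_pos: [0.6413, -0.1185, 0.006]
tool_rot: [0.021, 0.13, 0.991, 0.005]
contact_force: [-0.2, -0.1, 0.0]
gripper_width: 0.82
```

```bash
cat >> h.py <<'E'
def snap(name,w=22):
    n="scene";im,d=read_camera(n)
    o=get_obs(); q=o["tool_rot"]; R=Ro.from_quat(np.r_[q[1:],q[0]]).as_matrix(); e=o["eef_pos"]
    u0,v0=[int(x) for x in proj(n,[e])[0]-(65,70)]; u0=max(u0,0);v0=max(v0,0)
    big=cv2.resize(im[v0:v0+100,u0:u0+130],None,fx=6,fy=6,interpolation=cv2.INTER_CUBIC)
    big=np.clip(big.astype(float)*1.8,0,255).astype(np.uint8)
    def L(a,b,c):
        p=(proj(n,[e+R@np.array(v)/1e3 for v in(a,b)])-(u0,v0))*6
        cv2.line(big,tuple(map(int,p[0])),tuple(map(int,p[1])),c,1)
    for s in(-1,1):
        L((-11,s*w,-38),(-11,s*w,-70),(0,255,0)); L((-11,s*w,-38),(11,s*w,-38),(0,255,0))
    cv2.imwrite("pics/"+name,big); print("crop",u0,v0)
E
python3 - <<'E'
from h import *
delta((.6415,-.119,-.008)); snap("s7.png",35)
E
```

```text
t 8.3 eef [ 0.6413 -0.1185  0.006 ] yawY 75.04 grip 0.8198107578408748 F [-0.2 -0.1  0. ] -> tool mm [ 0.2 -0.7 14. ] zaxis [ 0.042  0.005 -0.999]
crop 170 180
```

View pics/s7.png

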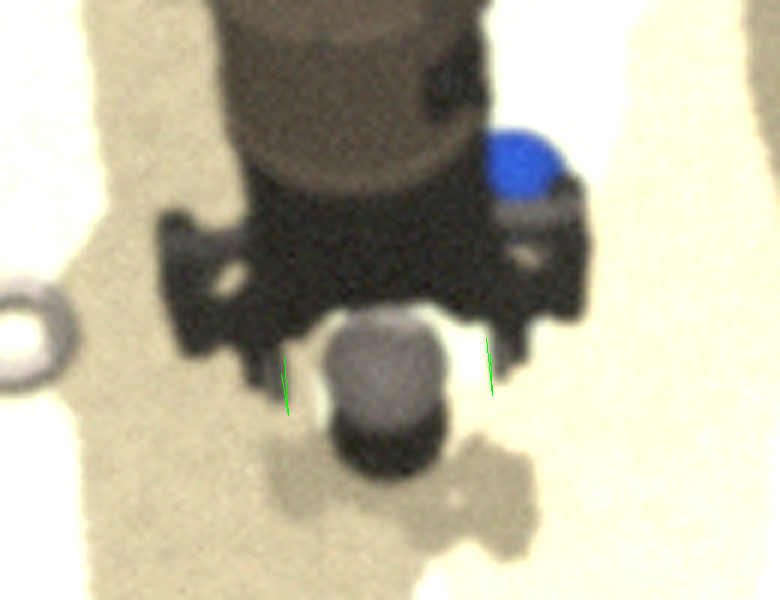

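apply_moves(
  increments=[70,0,0,8,0,65,0,0,6,0,60,0,0,0,0,50,0,0,0,0,40,0,0,0,0,34,0,0,0,0,34,0,0,0,0,34,0,0,0,0],
)

```text
t: 9.35
eef_pos: [0.6433, -0.1191, -0.0069]
tool_rot: [0.022, 0.131, 0.991, 0.005]
contact_force: [-0.6, 1.0, -0.9]
gripper_width: 0.489
```

Run:
```python
from h import *
delta((.6415,-.119,-.008)); snap("s8.png",22)
```

```text
t 9.35 eef [ 0.6433 -0.1191 -0.0069] yawY 75.02 grip 0.4893362725327888 F [-0.6  1.  -0.9] -> tool mm [ 1.8 -0.4  1.1] zaxis [ 0.046  0.005 -0.999]
crop 170 183
```

View pics/s8.png

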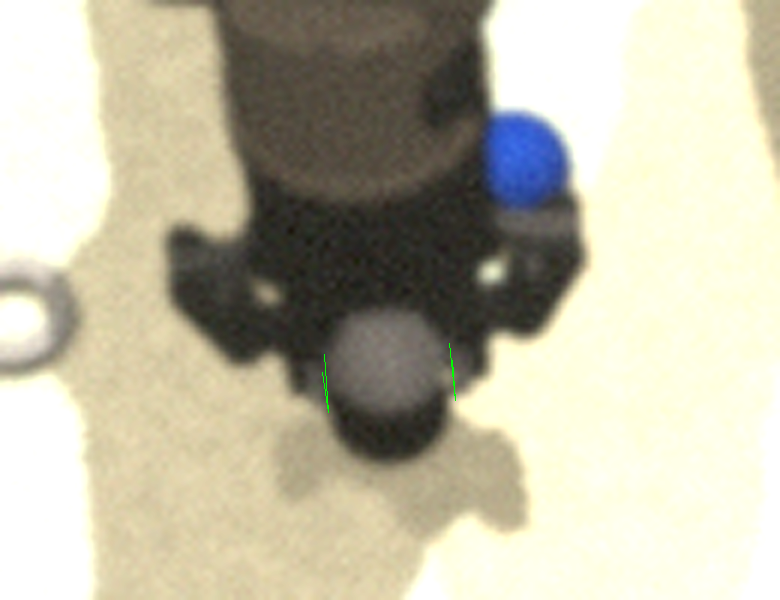

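apply_moves(
  increments=[52,0,0,0,0,52,0,0,0,0,52,1,0,4,0,52,0,0,4,0,45,0,0,0,0,34,0,0,0,0,34,0,0,0,0,34,0,0,0,0,34,0,0,0,0],
)

```text
t: 10.52
eef_pos: [0.6428, -0.1187, -0.0151]
tool_rot: [0.022, 0.131, 0.991, 0.005]
contact_force: [0.4, -0.3, 1.1]
gripper_width: 0.497
```

Run:
```python
from h import *
delta((.6415,-.119,-.015)); snap("s9.png",22)
```

```text
t 10.525 eef [ 0.6428 -0.1187 -0.0151] yawY 75.01 grip 0.49672609456413885 F [ 0.4 -0.3  1.1] -> tool mm [ 1.2 -0.6 -0.2] zaxis [ 0.046  0.005 -0.999]
crop 170 184
```

View pics/s9.png

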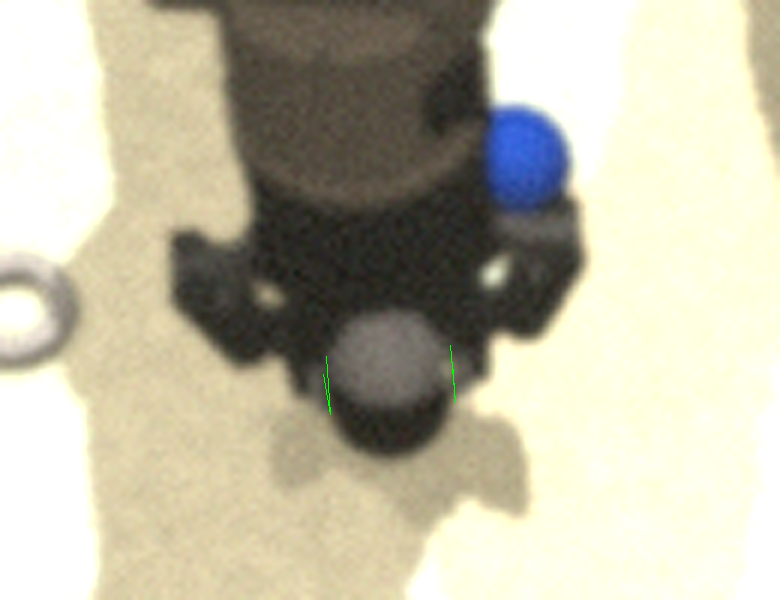

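apply_moves(
  increments=[34,0,0,0,0,34,0,0,-10,0,34,0,0,-20,0,34,0,0,-25,0,34,0,0,-25,0,34,0,0,0,0],
  squeeze=60,
)

```text
t: 11.32
eef_pos: [0.6387, -0.1189, 0.0701]
tool_rot: [0.023, 0.131, 0.991, 0.005]
contact_force: [0.4, -0.3, -2.8]
gripper_width: 0.493
```

Run:
```python
from h import *
delta((.6415,-.119,-.015)); snap("s10.png",22)
```

```text
t 11.325 eef [ 0.6387 -0.1189  0.0701] yawY 75.01 grip 0.492676381353282 F [ 0.4 -0.3 -2.8] -> tool mm [ 0.9 -0.8 85.2] zaxis [ 0.046  0.005 -0.999]
crop 169 166
```

View pics/s10.png

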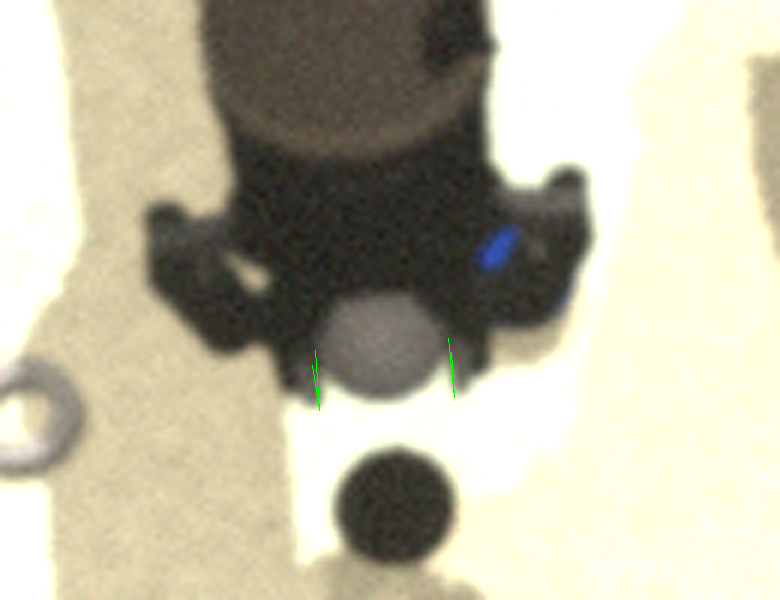

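```bash
cat >> h.py <<'E'
def ballpos(n,c0,r):
    im,d=read_camera(n);P=cloud(n,d);c0=np.array(c0,float)
    for k in range(3):
        m=(d>0)&(np.linalg.norm(P-c0,axis=2)<r+.006);Q=P[m]
        b=least_squares(lambda c:np.linalg.norm(Q-c,axis=1)-r,c0,loss="soft_l1",f_scale=.002);c0=b.x
    o=get_obs(); q=o["tool_rot"]; R=Ro.from_quat(np.r_[q[1:],q[0]]).as_matrix(); e=o["eef_pos"]
    D=R.T@(c0-e)*1e3; print(n,"ball",c0.round(4),len(Q),"med",np.median(abs(b.fun)).round(4),"in tool",D.round(1)); return c0,D
E
python3 - <<'E'
from h import *
ballpos("scene",(.638,-.12,.136),.022)
delta((.537,.1265,.160))
E
```

```text
scene ball [ 0.6334 -0.1193  0.1348] 332 med 0.0008 in tool [  0.5  -0.9 -67.4]
t 11.425 eef [ 0.637  -0.1183  0.0675] yawY 75.03 grip 0.4918913274626098 F [-0.1  0.4 -4. ] -> tool mm [156.2 212.1 -95.2] zaxis [ 0.042  0.006 -0.999]
```

apply_moves(
  increments=[34,0,0,-40,0,34,0,0,-45,0,34,20,25,0,0,34,28,38,0,0,34,28,38,0,0,34,28,38,0,0,34,28,38,0,0,34,20,28,0,0,34,0,0,0,0],
)

```text
t: 12.55
eef_pos: [0.5294, 0.126, 0.1418]
tool_rot: [0.012, 0.13, 0.991, 0.003]
contact_force: [-0.4, -0.9, -2.1]
gripper_width: 0.491
```

Run:
```python
from h import *
o=get_obs(); q=o["tool_rot"]; R=Ro.from_quat(np.r_[q[1:],q[0]]).as_matrix()
g=o["eef_pos"]+R@np.array([.5,-.9,-67])/1e3
c,D=ballpos("scene",g,.022)
delta(np.array([.534,.1265,.150])-R@D/1e3)
```

```text
scene ball [0.5272 0.1264 0.2082] 401 med 0.0009 in tool [  1.7   2.  -66.4]
t 12.6 eef [0.5299 0.1241 0.1419] yawY 74.89 grip 0.49159157362811207 F [ 0.3  0.5 -3.3] -> tool mm [-5.2  1.5 58.3] zaxis [ 0.024  0.001 -1.   ]
```

apply_moves(
  increments=[34,-5,1,15,0,34,0,0,15,0,34,0,0,15,0,34,0,0,10,0,34,0,0,0,0],
)

```text
t: 13.22
eef_pos: [0.5365, 0.1187, 0.0809]
tool_rot: [0.011, 0.135, 0.991, 0.0]
contact_force: [-0.0, 0.4, -2.7]
gripper_width: 0.491
```

Run:
```python
from h import *
o=get_obs(); q=o["tool_rot"]; R=Ro.from_quat(np.r_[q[1:],q[0]]).as_matrix()
g=o["eef_pos"]+R@np.array([1,.5,-67])/1e3
c,D=ballpos("scene",g,.022)
delta(np.array([.534,.1265,.150])-R@D/1e3); snap("s11.png",22)
```

```text
scene ball [0.5341 0.1185 0.1468] 342 med 0.0011 in tool [  1.2  -0.7 -65.4]
t 13.275 eef [0.5369 0.1187 0.0814] yawY 74.52 grip 0.4874712098593311 F [ 1.2  0.3 -1.4] -> tool mm [ 2.2  7.6 -3.2] zaxis [ 0.022 -0.002 -1.   ]
crop 256 89
```

View pics/s11.png

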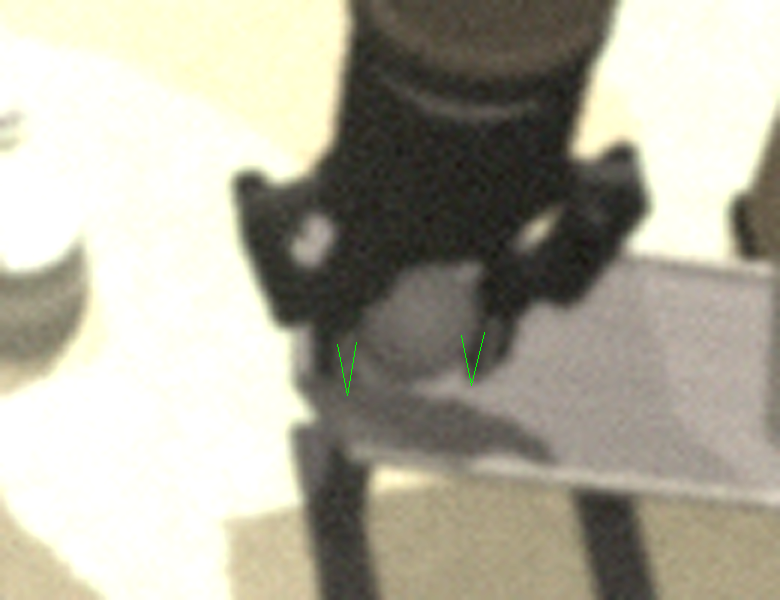

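apply_moves(
  increments=[34,0,0,-6,0,34,1,5,0,0,34,1,3,0,0,34,0,0,0,0],
)

```text
t: 13.82
eef_pos: [0.5386, 0.129, 0.0902]
tool_rot: [0.013, 0.134, 0.991, 0.002]
contact_force: [0.5, -0.1, -3.0]
gripper_width: 0.486
```

Run:
```python
from h import *
o=get_obs(); q=o["tool_rot"]; R=Ro.from_quat(np.r_[q[1:],q[0]]).as_matrix()
g=o["eef_pos"]+R@np.array([1,.5,-66])/1e3
c,D=ballpos("scene",g,.022)
delta(np.array([.534,.1265,.150])-R@D/1e3)
```

```text
scene ball [0.5361 0.1291 0.156 ] 352 med 0.0012 in tool [  0.8   0.1 -65.8]
t 13.875 eef [0.5386 0.1288 0.0902] yawY 74.57 grip 0.48511763069585434 F [ 0.2  0.3 -2.1] -> tool mm [ 1.5 -3.1  5.9] zaxis [ 0.026  0.    -1.   ]
```

apply_moves(
  increments=[34,1,-2,4,0,34,0,0,0,0,85,0,0,0,0,85,0,0,0,0,85,0,0,-2,0,85,0,0,-25,0,85,0,0,-40,0,85,0,0,-40,0,85,0,0,-40,0],
)

```text
t: 15.0
eef_pos: [0.532, 0.1258, 0.2354]
tool_rot: [0.011, 0.135, 0.991, 0.0]
contact_force: [0.7, 0.4, 0.2]
gripper_width: 0.993
```

Run:
```python
from h import *
delta((.495,-.341,.16))
im,d=read_camera("scene"); cv2.imwrite("pics/s12.png",np.clip(cv2.resize(im[60:260,230:500],None,fx=2.9,fy=2.9)*1.6,0,255).astype(np.uint8))
a=.26; ey=np.array([np.sin(a),np.cos(a)]); g=np.r_[np.array([.534,.1265])+.129*ey,.08]
c,D=ballpos("scene",g,.022)
ex=np.array([np.cos(a),-np.sin(a)]); v=c[:2]-(.534,.1265); print("feeder x,y",v@ex,v@ey)
```

```text
t 15.0 eef [0.532  0.1258 0.2354] yawY 74.5 grip 0.9925709483125481 F [0.7 0.4 0.2] -> tool mm [ -87.5 -460.    75.7] zaxis [ 0.022 -0.003 -1.   ]
scene ball [0.5671 0.2492 0.0791] 447 med 0.0016 in tool [  6.5 125.4 160.7]
feeder x,y 0.00046324994063374185 0.12712743332824833
```

View pics/s12.png

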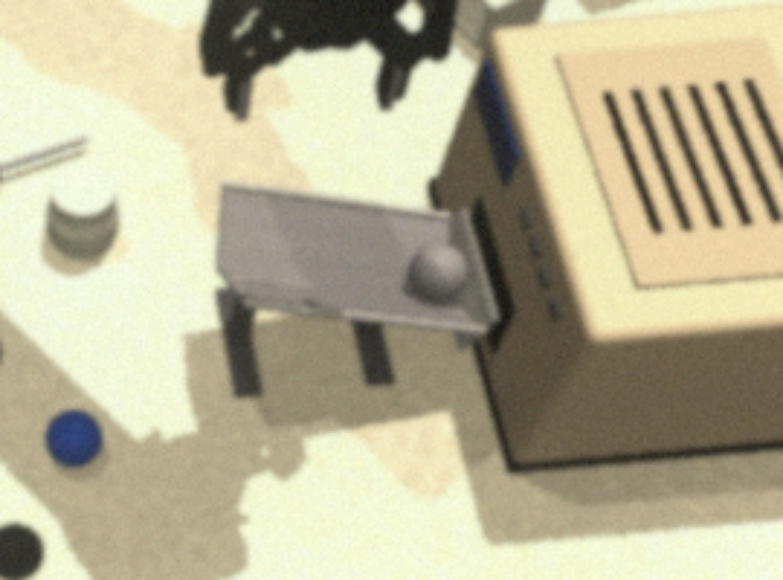

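apply_moves(
  increments=[60,-10,-40,0,0,60,-10,-50,0,0,60,-10,-50,0,0,60,-10,-50,0,0,60,-10,-50,0,0,60,-10,-50,0,0,60,-10,-50,0,0,60,-10,-50,0,0,60,-6,-40,0,0,60,0,0,0,0],
)

```text
t: 16.35
eef_pos: [0.502, -0.3232, 0.2344]
tool_rot: [0.015, 0.133, 0.991, 0.003]
contact_force: [-0.5, -0.1, -0.2]
gripper_width: 0.702
```

Run:
```python
from h import *
delta((.495,-.341,.1)); print(get_obs()["q"].round(2))
```

```text
t 16.35 eef [ 0.502  -0.3232  0.2344] yawY 74.71 grip 0.7022311019913502 F [-0.5 -0.1 -0.2] -> tool mm [  6.  -20.3 134.1] zaxis [ 0.031  0.002 -1.   ]
[-0.08  0.36  0.73  1.76 -0.29  1.1   2.04]
```

apply_moves(
  increments=[60,4,-20,0,0,60,0,0,30,0,60,0,0,35,0,60,0,0,35,0,60,0,0,30,0,60,0,0,25,0,60,0,0,0,0],
)

```text
t: 17.23
eef_pos: [0.4998, -0.3335, 0.0724]
tool_rot: [0.014, 0.13, 0.991, 0.005]
contact_force: [-0.6, 1.1, 0.1]
gripper_width: 0.703
```

Run:
```python
from h import *
ballpos("scene",(.495,-.341,.045),.016)
delta((.498,-.341,-.017)); snap("s13.png",30)
```

```text
scene ball [ 0.4944 -0.3417  0.0447] 198 med 0.0009 in tool [ 4.9 -9.2 28.6]
t 17.275 eef [ 0.5006 -0.3342  0.0736] yawY 75.11 grip 0.7031973496023843 F [-0.5 -0.2  0.2] -> tool mm [ 3.4 -8.5 90.4] zaxis [ 0.032  0.006 -0.999]
crop 48 142
```

View pics/s13.png

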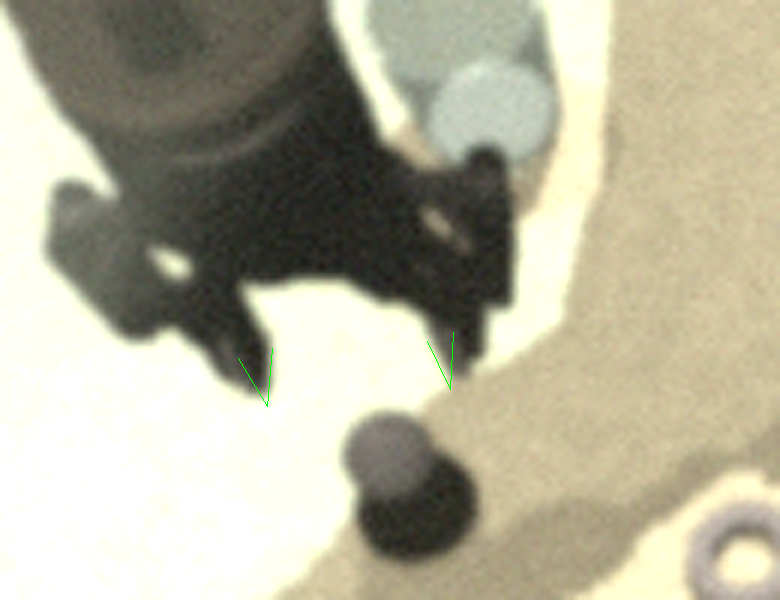

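Run:
```python
from h import *
d=np.load("pics/top0.npy"); P=cloud("top",d)
for (u0,u1,v0,v1) in((325,375,255,310),(185,225,240,280)):
    Q=P[v0:v1,u0:u1].reshape(-1,3); Q=Q[Q[:,2]>.02]; print(Q.min(0).round(3),Q.max(0).round(3),np.percentile(Q[:,2],[50,90,98]).round(3))
d=np.load("pics/scene0.npy"); P=cloud("scene",d); Q=P[128:175,105:145].reshape(-1,3); Q=Q[Q[:,2]>.02]; print(Q.min(0).round(3),Q.max(0).round(3))
```

```text
[ 0.306 -0.308  0.02 ] [ 0.504 -0.045  1.095] [0.061 0.08  1.095]
[ 0.359 -0.045  0.02 ] [0.504 0.058 1.095] [0.06  0.062 0.064]
[ 0.306 -0.309  0.02 ] [ 1.036 -0.228  0.998]
```

apply_moves(
  increments=[60,4,-9,0,0,60,0,0,15,0,60,0,0,15,0,60,0,0,15,0,60,0,0,10,0,60,0,0,0,0],
)

```text
t: 18.08
eef_pos: [0.4979, -0.3436, 0.0176]
tool_rot: [0.018, 0.13, 0.991, 0.004]
contact_force: [-0.7, -0.4, 0.1]
gripper_width: 0.699
```

Run:
```python
from h import *
delta((.498,-.341,-.017)); snap("s14.png",30)
```

```text
t 18.075 eef [ 0.4979 -0.3436  0.0176] yawY 75.09 grip 0.699283148272415 F [-0.7 -0.4  0.1] -> tool mm [ 1.8  2.1 34.6] zaxis [ 0.037  0.004 -0.999]
crop 50 154
```

View pics/s14.png

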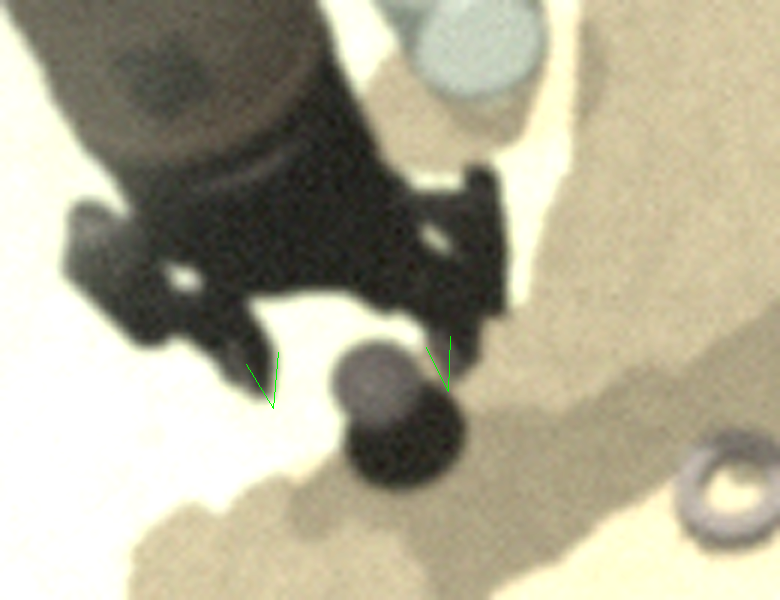

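apply_moves(
  increments=[60,2,2,10,0,60,0,0,10,0,60,0,0,10,0,60,0,0,5,0,50,0,0,0,0,40,0,0,0,0,34,0,0,0,0,24,0,0,0,0,24,0,0,0,0,24,0,0,0,0,24,0,0,0,0],
  squeeze=40,
)

```text
t: 19.5
eef_pos: [0.4988, -0.342, -0.018]
tool_rot: [0.02, 0.13, 0.991, 0.003]
contact_force: [-0.0, -1.0, -0.8]
gripper_width: 0.353
```

Run:
```python
from h import *
delta((.498,-.341,-.017)); ballpos("scene",(.495,-.341,.045),.016); snap("s15.png",16)
```

```text
t 19.5 eef [ 0.4988 -0.342  -0.018 ] yawY 75.08 grip 0.35288241887749794 F [-0.  -1.  -0.8] -> tool mm [ 1.   0.8 -1. ] zaxis [ 0.04   0.002 -0.999]
scene ball [ 0.4953 -0.3429  0.0441] 190 med 0.0013 in tool [  0.8  -0.9 -62.2]
crop 54 161
```

View pics/s15.png

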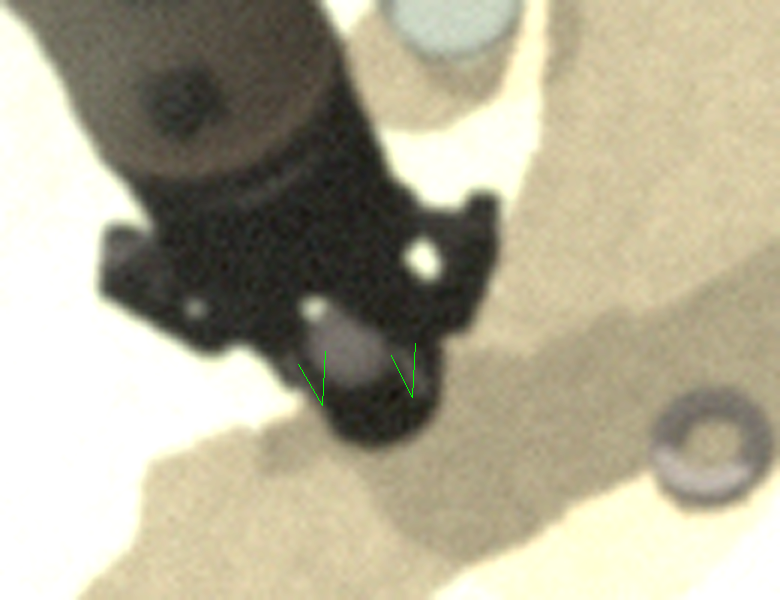

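apply_moves(
  increments=[22,0,0,0,0,22,0,0,-10,0,22,0,0,-20,0,22,0,0,-30,0,22,0,0,-40,0,22,0,0,-40,0,22,0,0,-40,0,22,0,0,0,0],
  squeeze=50,
)

```text
t: 20.6
eef_pos: [0.4908, -0.3425, 0.1741]
tool_rot: [0.021, 0.131, 0.991, 0.004]
contact_force: [0.2, -0.0, -2.5]
gripper_width: 0.347
```

Run:
```python
from h import *
o=get_obs(); q=o["tool_rot"]; R=Ro.from_quat(np.r_[q[1:],q[0]]).as_matrix()
c,D=ballpos("scene",o["eef_pos"]+R@np.array([.8,-.9,-62])/1e3,.016)
delta(np.array([.534,.1265,.225])-R@D/1e3); snap("s16.png",16)
```

```text
scene ball [ 0.4865 -0.345   0.237 ] 274 med 0.0014 in tool [  0.   -3.5 -65. ]
t 20.65 eef [ 0.49   -0.3414  0.1722] yawY 75.01 grip 0.351169873121298 F [-0.1 -0.3 -1.6] -> tool mm [ 76.5 467.5  15.7] zaxis [ 0.04   0.004 -0.999]
crop 31 115
```

View pics/s16.png

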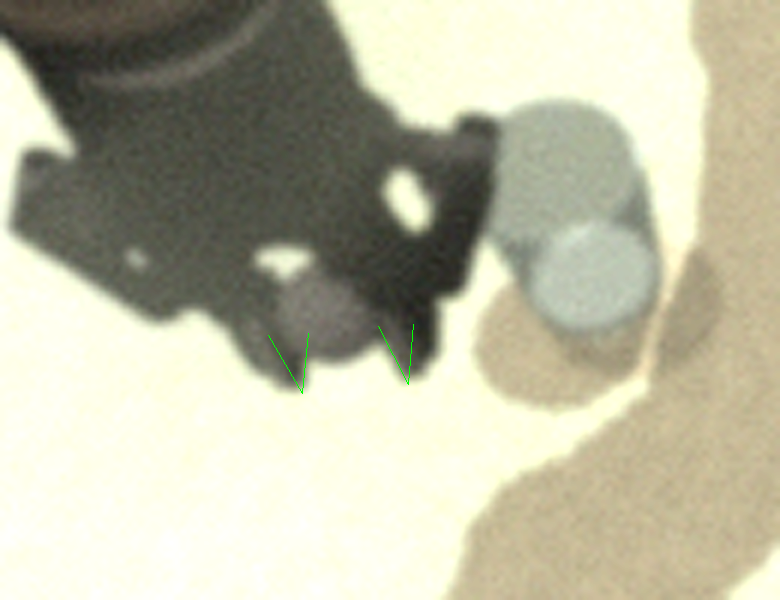

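Medium ball is held between the fingers. Carry it to the feeder, high enough to clear everything.

apply_moves(
  increments=[22,8,35,0,0,22,8,50,0,0,22,8,50,0,0,22,8,50,0,0,22,8,50,0,0,22,8,50,0,0,22,8,50,0,0,22,8,50,0,0,22,8,40,0,0,22,4,20,0,0,22,0,0,0,0],
)

```text
t: 22.08
eef_pos: [0.52, 0.1234, 0.16]
tool_rot: [0.005, 0.131, 0.991, 0.001]
contact_force: [-0.6, -0.3, -1.8]
gripper_width: 0.351
```

Run:
```python
from h import *
o=get_obs(); q=o["tool_rot"]; R=Ro.from_quat(np.r_[q[1:],q[0]]).as_matrix()
c,D=ballpos("scene",o["eef_pos"]+R@np.array([.8,-.9,-62])/1e3,.016)
delta(np.array([.534,.1265,.153])-R@D/1e3)
```

```text
scene ball [0.5189 0.1244 0.2229] 240 med 0.0011 in tool [  1.    2.1 -63. ]
t 22.125 eef [0.5199 0.122  0.16  ] yawY 74.84 grip 0.34786859255117647 F [ 1.2 -0.6 -1.8] -> tool mm [-13.4   5.9  70.1] zaxis [ 0.01 -0.   -1.  ]
```

apply_moves(
  increments=[22,-12,6,15,0,22,0,1,15,0,22,0,1,15,0,22,0,1,10,0,22,0,0,0,0],
)

```text
t: 22.75
eef_pos: [0.533, 0.1197, 0.102]
tool_rot: [0.004, 0.137, 0.991, -0.001]
contact_force: [0.4, -0.5, -0.8]
gripper_width: 0.348
```

Run:
```python
from h import *
o=get_obs(); q=o["tool_rot"]; R=Ro.from_quat(np.r_[q[1:],q[0]]).as_matrix()
c,D=ballpos("scene",o["eef_pos"]+R@np.array([.8,-.9,-62])/1e3,.016)
delta(np.array([.534,.1265,.153])-R@D/1e3)
```

```text
scene ball [0.5316 0.1202 0.1651] 212 med 0.0013 in tool [  1.3  -0.1 -62.6]
t 22.8 eef [0.5334 0.1197 0.1024] yawY 74.27 grip 0.34633354923688187 F [ 0.5 -0.6 -1.6] -> tool mm [-0.4  6.7 12.1] zaxis [ 0.008 -0.003 -1.   ]
```

apply_moves(
  increments=[22,0,6,5,0,22,0,2,5,0,22,0,0,0,0],
)

```text
t: 23.18
eef_pos: [0.5365, 0.1288, 0.0928]
tool_rot: [0.005, 0.136, 0.991, -0.0]
contact_force: [-0.5, 0.5, -2.2]
gripper_width: 0.349
```

Run:
```python
from h import *
o=get_obs(); q=o["tool_rot"]; R=Ro.from_quat(np.r_[q[1:],q[0]]).as_matrix()
c,D=ballpos("scene",o["eef_pos"]+R@np.array([.8,-.9,-62])/1e3,.016)
delta(np.array([.534,.1265,.153])-R@D/1e3)
```

```text
scene ball [0.5352 0.1287 0.1554] 206 med 0.0012 in tool [  0.7  -0.4 -62.4]
t 23.225 eef [0.5366 0.1288 0.093 ] yawY 74.31 grip 0.3505697377539242 F [ 0.2  0.4 -1.9] -> tool mm [ 0.6 -2.4  2.4] zaxis [ 0.01  -0.001 -1.   ]
```

apply_moves(
  increments=[22,0,-2,2,0,22,0,0,0,0,85,0,0,0,0,85,0,0,0,0,85,0,0,-2,0,85,0,0,-25,0,85,0,0,-40,0,85,0,0,-40,0,85,0,0,-40,0,85,0,0,0,0,85,0,0,0,0],
)

```text
t: 24.6
eef_pos: [0.5351, 0.1265, 0.2438]
tool_rot: [0.006, 0.137, 0.991, 0.001]
contact_force: [-0.4, 0.1, 0.5]
gripper_width: 0.996
```

Run:
```python
from h import *
delta((.5,.1,.3))
im,d=read_camera("scene"); cv2.imwrite("pics/s17.png",np.clip(cv2.resize(im[60:260,230:500],None,fx=2.9,fy=2.9)*1.6,0,255).astype(np.uint8))
a=.26; ey=np.array([np.sin(a),np.cos(a)]); ex=np.array([np.cos(a),-np.sin(a)]); O=np.array([.534,.1265])
for y,z,r in((.129,.08,.022),(.092,.086,.016)):
    c,D=ballpos("scene",np.r_[O+y*ey,z],r); v=c[:2]-O; print("feeder x,y",v@ex,v@ey,c[2])
ballpos("scene",(.4642,-.094,.0366),.009)
```

```text
t 24.6 eef [0.5351 0.1265 0.2438] yawY 74.25 grip 0.9955796267337029 F [-0.4  0.1  0.5] -> tool mm [ 25.9 -34.8 -56.6] zaxis [ 0.012 -0.001 -1.   ]
scene ball [0.5675 0.25   0.0806] 432 med 0.0015 in tool [  4.3 127.5 163.1]
feeder x,y 0.0006439157311352113 0.1279614350191193 0.08057843938204272
scene ball [0.5575 0.2132 0.0855] 257 med 0.0014 in tool [  3.7  89.6 157.9]
feeder x,y 0.00037960710029216223 0.08985918135859117 0.08545871626865659
scene ball [ 0.4663 -0.0943  0.0357] 74 med 0.0013 in tool [   8.4 -231.2  207.1]
```

View pics/s17.png

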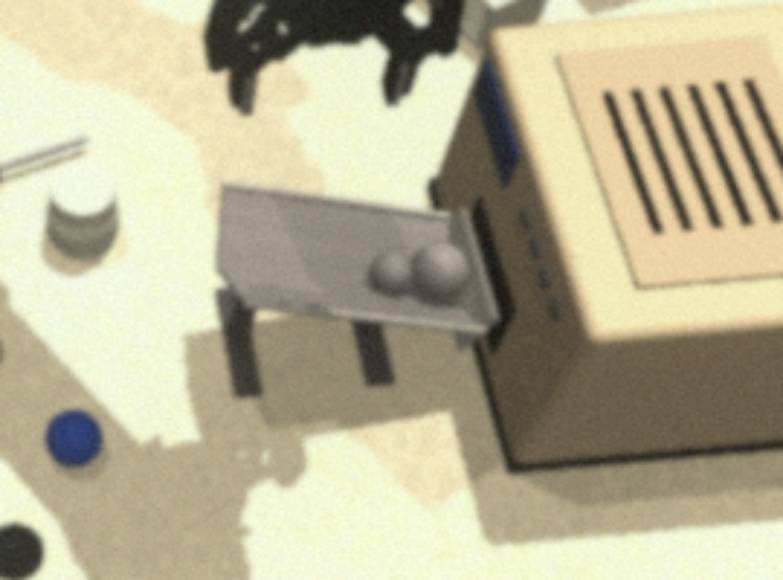

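Both balls are in place and touching: the large one at crop pixel (440,272) against the gate, the medium one at (393,272) right behind it. I let them settle briefly, then hand in.

apply_moves(
  increments=[85,0,0,0,0,85,0,0,0,0,85,0,0,0,0,85,0,0,0,0],
)

```text
t: 25.3
eef_pos: [0.5342, 0.1259, 0.2416]
tool_rot: [0.004, 0.137, 0.991, -0.001]
contact_force: [-0.8, -0.4, -0.5]
gripper_width: 0.991
```

Run:
```python
from h import *
ballpos("scene",(.5575,.2132,.0855),.016); ballpos("scene",(.5675,.25,.0806),.022)
hand_in()
```

```text
scene ball [0.5574 0.2131 0.0852] 260 med 0.0016 in tool [  2.8  90.4 156.4]
scene ball [0.5676 0.2498 0.0808] 432 med 0.0016 in tool [  3.  128.4 160.8]
the job is handed in; nothing more can be done
```

The feeder is loaded as asked, and I handed the job in at about 25 s. I released the large ball at the loading place first and it rolled down to the gate. Then I released the medium ball, and it came to rest right behind the large one.

**Last checks**

| Ball | Measured position (feeder frame) | Target |
|---|---|---|
| Large | x ≈ 1 mm, y ≈ 128 mm, z ≈ 81 mm | y 129 mm, z 80 mm |
| Medium | x ≈ 0 mm, y ≈ 90 mm, z ≈ 85 mm | y 92 mm, z 86 mm |

- **Spacing and rest:** the centres are about 38 mm apart, and two readings taken about 0.6 s apart agreed to within 0.3 mm.
- **Small ball:** it measured within about 2 mm of where it started, still on its stand.
- **Gripper:** it was open, well above the trough and touching nothing.

**What disagreed**
- **Finger tips:** in the camera images they stood about 38–45 mm farther back than the reported TCP. My first grasp closed above the large ball without touching it. I corrected the depth from the images, and the reported TCP height was slightly below zero during both grasps.
- **Grip opening:** it read about 1.5–2 mm less than the ball diameters.
- **Feeder position:** fits from the two cameras differed by about 2 mm.

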